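Refit the snap ring on a mixer's gear shaft and hold it open at the groove

TASK

Put the snap ring back on the mixer's gear shaft: take the snap-ring pliers by the handles out of the knife block, set their points in the ring's two end loops in the blue tray, squeeze fully to spread the ring, and lower it over the shaft's end, without forcing it, until it is level with the groove. Finish holding it there, centred round the shaft and clear of the washer, pliers fully squeezed, ring spread, level and still. Keep the fingers off the ring, do not drop it, and leave the other things on the island alone.

Things in the scene. Friction and masses are not known exactly. Their poses are not given: they have to be found in the camera images.
- pliers: Snap-ring pliers, red handle sleeves, 170 mm long, about 0.16 kg, upright in the slot of the knife block, handles up. Origin: centre of the pivot; z up between the handles, y across them (left handle at +y), x along the pivot pin (tool at most 18 mm thick in x). The arms do not cross: squeezing the handles along y spreads the points. Handles end 77 mm above the pivot.
- pliers_grip (a point): where to take the pliers from above: midway between the handle flats, 54 mm above the pivot. Flats 18 mm wide (x), 24 mm tall, upright when lightly held. Width over them: 66 mm sprung open, 61 mm lightly held (joint 0.03; set it by finger opening, the spring then grips with about 8 N), 42 to 47 mm at full squeeze, against a built-in stop. Full squeeze with the ring takes about 25 N; grip harder.
- pliers_left (a joint): angle of the left arm, rad: 0 sprung open, 0.02 to 0.04 pins fit the loops of the relaxed ring, about 0.20 fully squeezed (stop). The right arm mirrors it. From light hold to full squeeze the tool sinks some 5 to 12 mm in the fingers while its points rise 4 mm towards the pivot: start with the shoulders 3 to 4 mm above the loops and rise about 6 mm while squeezing, or it presses on the tray.
- point_left (a point): left point: centre of the shoulder's underside, where its pin begins (pin 4 mm thick, 11 mm long, pointing down; shoulder 11 mm wide, cannot pass the loop). In the pliers' frame x = 0; y = +13, z = -84 mm when open; y = +15, z = -84 at joint 0.03, pin foot at y = +13.5, z = -95; y = +29, z = -80 fully squeezed, pin then parallel to z. The spread ring clings to the pins by its spring force.
- point_right (a point): right point of the pliers, mirror image of the left (y negative)
- snap_ring: Snap ring of bright round wire 4.4 mm thick, inner diameter 34 mm relaxed, 0.026 kg, flat on the tray. Origin: centre of the relaxed circle, at the underside; z up; x from the gap (-x) to the closed bend (+x). Each end is a loop 16 mm across with a 9 mm hole. Relaxed hole centres x = -30, y = +-14 mm; fully spread about x = -25, y = +-27 mm, so the ring shifts 5 to 6 mm to -x past the points.
- snap_ring_left (a joint): how far each half of the ring is swung open about its bend, rad: 0 relaxed, about 0.27 with the pliers fully squeezed (clears the shaft by 2 mm all round), at most 0.33. Springs back; 5 to 6 N at each loop spread it. The right half mirrors it.
- loop_left (a point): centre of the hole in the ring's +y loop, at mid thickness
- loop_right (a point): centre of the hole in the ring's -y loop, at mid thickness
- ring_mid (a point): middle of the spread ring's opening, at mid thickness: 3 mm from the ring's origin towards the gap, 2.2 mm above its underside. Bring it onto the shaft's axis.
- stand: Low block of light wood (knife block), 62x116x78 mm, fixed. Origin: centre of its underside. The pliers stand in a slot 14.5 mm wide in x and 84 mm long in y, floor 12 mm above the table. They come free when raised by 66 mm or more.
- tray: Blue plastic parts tray, 100x150x16 mm, fixed. Origin: centre of its underside. The ring lies on its flat top, 16 mm above the table, about x = +12, y = -17 mm. A trough 12 mm wide and 10 mm deep runs along y under both loops: the points can pass 3 to 4 mm through the loops and move apart. A pocket at +y holds four screws.
- gear_unit: Grey gear housing, 146x122x30 mm, fixed, with a brass gear (87 mm across, top 46 mm above the table), a pinion at +x (57 mm high, 55 mm from the shaft axis) and an upright steel shaft. Origin: on the shaft axis at table height. Shaft 36 mm thick, its top 90 mm above the table, last 6 mm tapered to 27 mm. Washer 47 mm across on the gear, top 54 mm. Groove 9 mm wide, 32 mm in diameter.
- groove (a point): point on the shaft's axis at the middle of the groove, 60 mm above the table
- shaft_end (a point): point on the shaft's axis at its upper end, 90 mm above the table
- screwdriver: bystander, to be left alone: screwdriver lying on the right side of the island
- spice_jar: bystander, to be left alone: glass spice jar with dark cap, 41x41x105 mm, on the right
Things that resemble listed ones, but are neither listed nor needed, are in the scene too. Of the things that look like the pliers, the larger one is meant. There is more than one size of the tray; the one meant has the size given above.

How it is judged:
On the way, in this order (a step that is already met when the one before it is completed fails the run):
1. the pliers are held by the handles and lifted clear of the knife block (contact force between the fingers and pliers above 2 N and height (world z) of pliers above 0.168 m), for 0.1 s.
2. the ring is spread by the pliers' points, over the tray (value of joint snap_ring_left above 0.2 rad and contact force between pliers and snap_ring above 0.5 N and horizontal distance between snap_ring and tray below 0.06 m), for 0.2 s.
3. the spread ring is above the end of the shaft, in line with it (value of joint snap_ring_left above 0.2 rad and horizontal distance between ring_mid and shaft_end below 0.01 m and z of ring_mid in the frame of shaft_end above 0.002 m), for 0.1 s.
At the end, for the whole second after the job is handed in: Fingers hold the pliers squeezed past 0.16 rad; ring on their points, spread past 0.21 rad, tilt under 0.12 rad, opening within 4 mm of the shaft axis, mid plane within 2.5 mm of the groove middle; ring on unit under 4 N, pliers on unit under 1 N; all at rest (contact force between the fingers and pliers above 5 N and value of joint pliers_left above 0.16 rad and value of joint snap_ring_left above 0.21 rad and contact force between pliers and snap_ring above 0.5 N and horizontal distance between ring_mid and groove below 0.004 m and z of ring_mid in the frame of groove between -0.0025 and 0.0025 m and angle between snap_ring's own z axis and vertical below 0.12 rad and contact force between snap_ring and gear_unit below 4 N and contact force between pliers and gear_unit below 1 N and linear speed of snap_ring below 0.02 m/s); the arm keeps its last pose, push and grip.
It fails at once if the ring is forced onto the shaft or gear (over 25 N) (contact force between snap_ring and gear_unit above 25 N).
It fails at once if the pliers are pushed against the gear unit (over 25 N) (contact force between pliers and gear_unit above 25 N).
It fails at once if the ring is touched by the robot itself (contact force between the arm and snap_ring above 0.5 N).
It fails at once if the ring is dropped on the table (height (world z) of snap_ring below 0.008 m).
It fails at once if a bystander is disturbed (moved over 20 mm) (distance of any of screwdriver, spice_jar from where it was at the start of the episode above 0.02 m).
It also fails if it takes over 58 s, if anything falls off the work surface, if the arm or the gripper's body presses on something with over 40 N, if the wrist force passes 120 N, or if a joint passes its speed limit or range.

ROBOT

A 6-joint arm with a two-finger parallel gripper is mounted at the origin on a cart in front of the work surface, level with it; the furniture and walls round the work are solid. World frame = base frame: x ahead of the robot, y to its left, z up, the work surface at z = 0. Lengths are in m, angles in rad, forces in N, time in s.
With the tool pointing down it reaches from about 0.3 to 0.875 m from the base axis. Payload 6.4 kg.
Tool frame: the origin (TCP) lies on the centre line of the jaws, within the pads' length; the fingertips stand 22 mm ahead of it and the grasp point (between the pads) lies 3 mm ahead of it; z points along the fingers, y is the line along which they close (so a half turn about z gives the same grasp; the last joint's range is limited). The gripper opens to 85 mm and grips with 20 to 120 N. Pads are 22 mm wide; open, the fingers measure 114 mm over their backs; the gripper's body (76 mm by 85 mm) begins 54 mm behind the grasp point. The pads swing forward as they close: fully open they stand 13 mm farther back than shut.
Start: joints at [0.971, 0.181, 1.607, -0, 1.354, -0.206], TCP at [0.221, 0.531, 0.253] pointing down, gripper open.
Joint ranges: [-2.99, 2.99], [-0.89, 2.07], [0.3, 2.58], [-1.14, 4.28], [0, 2.63], [-3.12, 3.12]. Speed limits (rad/s): [2.57, 2.57, 3.01, 3.14, 3.14, 3.14].

INTERFACE

Orientations are given as a unit quaternion [w, x, y, z].
In Python, from bench import ctrl gives the robot as it stands. The module is installed in compiled form; this text tells all that it offers.
- The arm moves only by the tool servo_tool, never from a script. Its argument "commands" is a list of rows, each a list of 3 entries, a list of its own where there are three numbers: the shift along the tool's x, y, z in mm, then the turn about the tool's z in rad, then the finger opening in mm, from 0 to 85.4. In form: [[[dx, dy, dz], turn, jaw], ...]. A call has 1 to 20 rows; each row shifts and turns the commanded pose from where the row before left it, along the tool's axes as they then stand; what a row does not reach is not made up. A row lasts 1/8 s, in which the tool goes at most 62.5 mm and 10.7 degrees, less where a joint would pass 70% of its speed; a pose out of reach is approached as far as the arm can. A call with a gripper value outside its range is refused whole. The fingers move at their own pace and stop on an object; the grip force is fixed at half the most. Time passes only in rows, so rows that do not move let the fingers close. It gives the time, the measured TCP pose, the force, the opening and the grip force at its end, in the units of the state.
- ctrl.get_obs(): the state, without advancing time (a new reading comes with each control period).
- ctrl.camera(name): name is "side" or "top"; returns a dict with "color" (400x640x3 uint8, red, green, blue), "z_map" (400x640 float32, m along the optical axis (not along the pixel's ray), 0 where there is no reading), "fx", "fy", "cx", "cy" (pixels), "R" (3x3) and "t" (3): a world point X has camera coordinates R X + t. Camera axes: x right, y down, z forward; pixel columns grow to the right and rows downward; lengths in m; the calibration is good to about 2 mm. A picture is of the moment at which its call begins.
- ctrl.hand_in(): hands the job in; it is judged then, once.
The state is a dict: "time_s": time; "q": joint angles; "dq": joint speeds; "joint_efforts": joint torques, N m; "eef_pos": TCP position; "eef_rot": TCP orientation; "wrist_force": force on the tool from outside, world axes, zero at the start; "torque": the same for the moment, N m; "opening": opening from 0.0 (shut) to 1.0 (fully open); "grasp_force": force on a finger pad.
Only numpy, scipy, OpenCV 4.12 (cv2) and the standard library are available. Lean on these libraries where they do the work, as an engineer would, in place of code of your own. Each camera call takes 0.05 s, during which the arm holds its last target. There are 200 camera calls.

## Working session

There is one attempt and no reset: what is moved stays moved. The work goes in short steps, Python scripts to look and compute and a tool call to move; the robot and the scene stay as the last step left them, time stands still between calls to the robot, and variables do not carry over. Pictures are saved under pics/ and viewed, at most 10 in all, crops included, and the job is handed in when it is done.

Besides the shell and the picture viewer there is one more tool, called after "Request:" as name(argument=value, ...), one argument or row to a line, values as JSON. servo_tool: Moves the arm, as the interface text tells. Its arguments: {"type":"object","properties":{"commands":{"type":"array"}},"required":["commands"]}

```bash
mkdir -p pics; cat > h.py <<'E'
import numpy as np, cv2
from bench import ctrl
def cloud(c):
    z=c["z_map"]; v,u=np.mgrid[0:z.shape[0],0:z.shape[1]]
    P=np.stack([(u-c["cx"])/c["fx"]*z,(v-c["cy"])/c["fy"]*z,z],-1)
    W=(P-np.array(c["t"]))@np.array(c["R"]); W[z<=0]=np.nan
    return W
def proj(c,X):
    p=np.array(c["R"])@np.array(X)+c["t"]; return p[0]/p[2]*c["fx"]+c["cx"],p[1]/p[2]*c["fy"]+c["cy"]
E
python3 - <<'E'
from h import *
import pickle
for n in("top","side"):
    c=ctrl.camera(n); pickle.dump(c,open(n+"0.pkl","wb"))
    cv2.imwrite(f"pics/{n}0.png",c["color"][:,:,::-1]); print(n,c["fx"],c["cx"],np.round(c["R"],3).tolist(),np.round(c["t"],3))
print(ctrl.get_obs())
E
```

```text
top 450.0347180516473 318.5005073347783 [[0.004, -1.0, 0.014], [-0.989, -0.006, -0.147], [0.147, -0.013, -0.989]] [-0.144  0.517  1.171]
side 414.9722528476097 322.4196786528052 [[1.0, -0.019, 0.01], [0.003, -0.339, -0.941], [0.021, 0.94, -0.339]] [-0.473  0.062  1.187]
{'time_s': 0.1, 'q': array([ 9.70699537e-01,  1.81448100e-01,  1.60789847e+00,  2.34848864e-06,
        1.35379534e+00, -2.06297068e-01]), 'dq': array([-0.000676  , -0.00052171, -0.00289291,  0.001347  , -0.00037358,
        0.00149788]), 'joint_efforts': array([-1.08702200e-04, -4.45881629e+01, -3.52238953e+01, -2.88565680e-04,
        4.28339525e-03,  1.13404172e-05]), 'eef_pos': array([0.22034666, 0.53061222, 0.25248931]), 'eef_rot': array([-3.04987409e-04,  1.95630228e-01,  9.80677426e-01, -7.12059638e-04]), 'wrist_force': array([ 0.04777686,  0.38229365, -0.1333937 ]), 'torque': array([-0.06504721,  0.0169676 , -0.04434182]), 'grasp_force': 0.0, 'opening': 1.0026976274214872}
```

View pics/top0.png

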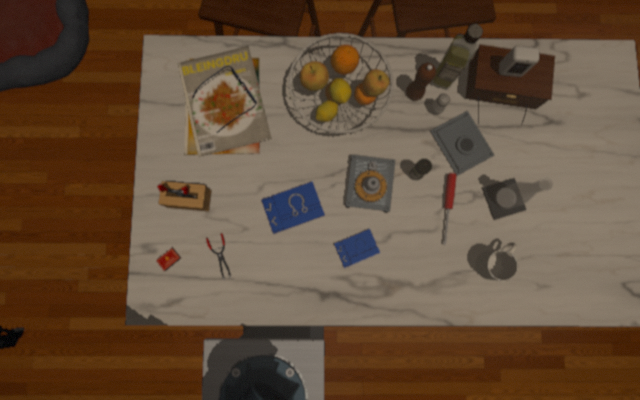

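View pics/side0.png

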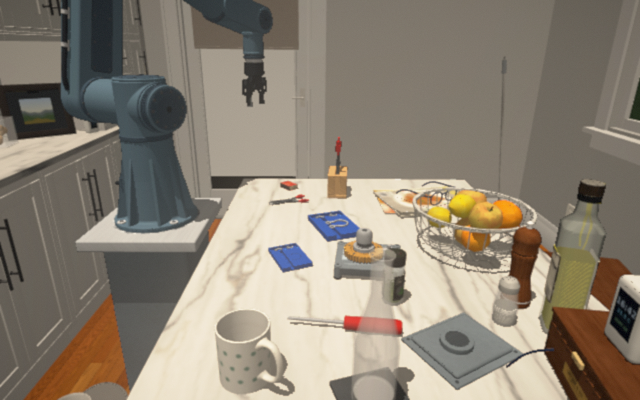

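The top view shows the block with pliers at (185,195), the large tray with the ring at (293,207), and the gear unit at (370,183). The smaller tray at (357,248) and the small pliers at (218,255) are decoys. I'll enlarge these areas.

```bash
python3 - <<'E'
from h import *
import pickle
t=pickle.load(open("top0.pkl","rb")); s=pickle.load(open("side0.pkl","rb"))
def crop(c,u,v,w=70,h=50,k=5.7):
    im=c["color"][v-h//2:v+h//2,u-w//2:u+w//2,::-1]
    im=cv2.convertScaleAbs(im,alpha=1.7)
    return cv2.resize(im,(400,300),interpolation=cv2.INTER_CUBIC)
a=np.vstack([np.hstack([crop(t,185,192),crop(t,293,207)]),np.hstack([crop(t,370,184),crop(s,338,165)])])
cv2.imwrite("pics/crop1.png",a)
W=cloud(t)
for n,(u,v) in dict(block=(195,200),handL=(165,187),handR=(185,189),tray=(275,222),shaft=(372,183)).items():
    print(n,np.round(W[v-1:v+2,u-1:u+2].reshape(-1,3),3).tolist())
E
```

```text
block [[0.513, 0.181, 0.078], [0.513, 0.179, 0.078], [0.513, 0.177, 0.076], [0.51, 0.181, 0.078], [0.51, 0.178, 0.081], [0.51, 0.176, 0.077], [0.508, 0.181, 0.078], [0.508, 0.179, 0.078], [0.507, 0.175, 0.08]]
handL [[0.533, 0.235, 0.154], [0.545, 0.256, 0.084], [0.546, 0.255, 0.078], [0.53, 0.234, 0.158], [0.531, 0.233, 0.154], [0.532, 0.233, 0.147], [0.527, 0.233, 0.159], [0.528, 0.232, 0.156], [0.529, 0.232, 0.149]]
handR [[0.523, 0.178, 0.185], [0.524, 0.177, 0.179], [0.525, 0.177, 0.171], [0.521, 0.179, 0.181], [0.522, 0.178, 0.176], [0.524, 0.178, 0.166], [0.519, 0.18, 0.177], [0.52, 0.179, 0.173], [0.522, 0.178, 0.165]]
tray [[0.464, -0.02, 0.005], [0.464, -0.023, 0.006], [0.464, -0.026, 0.006], [0.46, -0.021, 0.012], [0.461, -0.023, 0.004], [0.461, -0.026, 0.004], [0.458, -0.021, 0.011], [0.458, -0.024, 0.011], [0.457, -0.027, 0.016]]
shaft [[0.558, -0.277, 0.09], [0.558, -0.28, 0.092], [0.558, -0.282, 0.091], [0.555, -0.277, 0.092], [0.556, -0.28, 0.089], [0.556, -0.283, 0.087], [0.552, -0.277, 0.093], [0.552, -0.279, 0.093], [0.552, -0.282, 0.094]]
```

View pics/crop1.png

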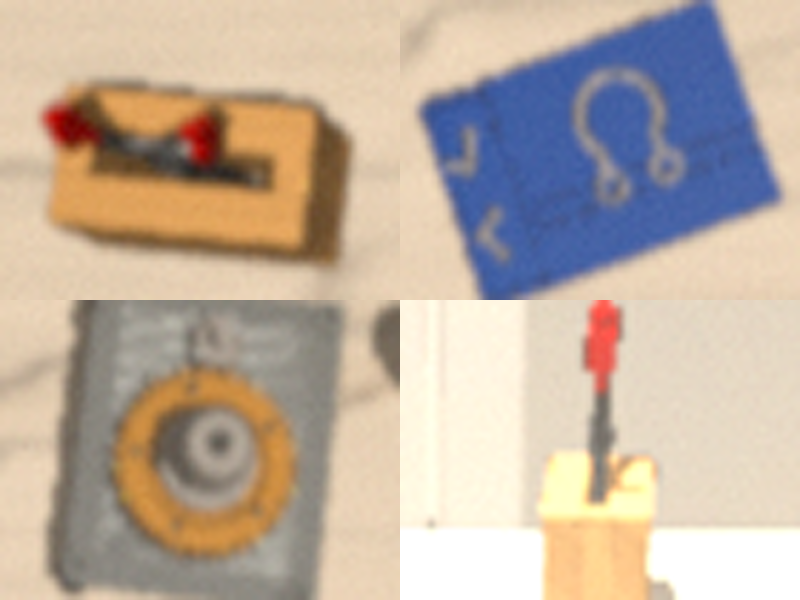

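The crop shows the pliers in the slot with the right handle at (186,189) and the left at (162,187), apparently leaning. The ring's loops are at (297,214) and (306,211). The shaft top is at about (372,183). Next I'll measure these accurately.

```bash
python3 - <<'E'
from h import *
import pickle
for n in("top","side"):
    c=pickle.load(open(n+"0.pkl","rb")); W=cloud(c); hsv=cv2.cvtColor(c["color"],cv2.COLOR_RGB2HSV).astype(int)
    near=(abs(W[...,0]-.525)<.06)&(abs(W[...,1]-.2)<.09)
    red=((hsv[...,0]<8)|(hsv[...,0]>172))&(hsv[...,1]>150)&(W[...,2]>.09)&near
    P=W[red]; print(n,len(P))
    for b in np.arange(.09,.21,.012):
        q=P[(P[:,2]>=b)&(P[:,2]<b+.012)]
        if len(q): print(round(b,3),len(q),"x",np.round([q[:,0].min(),q[:,0].mean(),q[:,0].max()],3),"y",np.round(np.sort(q[:,1])[[0,len(q)//4,len(q)//2,3*len(q)//4,-1]],3))
    # dark metal
    m=near&(W[...,2]>.085)&~red&(hsv[...,1]<120)
    q=W[m]; print("metal",len(q)); print(np.round(q[np.argsort(q[:,2])][::max(1,len(q)//14)],3).tolist())
    # block top
    m=near&(abs(W[...,2]-.078)<.005)&(hsv[...,0]>8)&(hsv[...,0]<25)
    v,u=np.where(m); print("block",cv2.minAreaRect(W[m][:,:2].astype(np.float32)),np.median(W[m][:,2]))
    # tray
    for nm,lo,hi,ok in(("tray",100,125,(abs(W[...,0]-.485)<.1)&(abs(W[...,1]+.075)<.12)),):
        m=(hsv[...,0]>lo)&(hsv[...,0]<hi)&(hsv[...,1]>110)&ok
        m=cv2.morphologyEx(m.astype(np.uint8),cv2.MORPH_CLOSE,np.ones((5,5)))>0
        nl,L,S,_=cv2.connectedComponentsWithStats(m.astype(np.uint8))
        k=1+np.argmax(S[1:,4]); q=W[L==k]; print("tray",S[k],cv2.minAreaRect(q[np.isfinite(q).all(1)][:,:2].astype(np.float32)),np.nanmedian(q[:,2]))
    m=(abs(W[...,0]-.55)<.06)&(abs(W[...,1]+.28)<.06)&(W[...,2]>.065)
    q=W[m]
    for b in(.06,.07,.08,.085,.09):
        r=q[(q[:,2]>=b)]; print("shaft>",b,len(r),np.round([r[:,0].min(),r[:,0].max(),r[:,1].min(),r[:,1].max(),*np.median(r,0)],4) if len(r) else "")
E
```

```text
top 77
0.09 2 x [0.523 0.523 0.523] y [0.198 0.198 0.2   0.2   0.2  ]
0.102 2 x [0.522 0.528 0.533] y [0.201 0.201 0.207 0.207 0.207]
0.126 1 x [0.52 0.52 0.52] y [0.193 0.193 0.193 0.193 0.193]
0.138 5 x [0.525 0.527 0.529] y [0.231 0.232 0.232 0.232 0.233]
0.15 12 x [0.516 0.524 0.53 ] y [0.178 0.178 0.232 0.233 0.237]
0.162 29 x [0.514 0.523 0.534] y [0.177 0.179 0.234 0.236 0.241]
0.174 24 x [0.517 0.524 0.53 ] y [0.177 0.18  0.233 0.237 0.239]
0.186 2 x [0.522 0.523 0.525] y [0.178 0.178 0.238 0.238 0.238]
metal 75
[[0.52, 0.2, 0.095], [0.518, 0.207, 0.108], [0.52, 0.213, 0.114], [0.52, 0.217, 0.116], [0.522, 0.214, 0.117], [0.524, 0.212, 0.118], [0.522, 0.209, 0.119], [0.524, 0.208, 0.12], [0.531, 0.223, 0.123], [0.523, 0.222, 0.124], [0.525, 0.201, 0.128], [0.527, 0.227, 0.132], [0.527, 0.207, 0.134], [0.526, 0.216, 0.135], [0.533, 0.241, 0.181]]
block ((0.5259557366371155, 0.2142263948917389), (0.11782301217317581, 0.06215038150548935), 85.55286407470703) 0.07858760226342316
tray [ 263  183   60   49 1724] ((0.5019921064376831, -0.07131021469831467), (0.0964699313044548, 0.14
[... 997 characters left out ...]
[0.537, 0.234, 0.16], [0.536, 0.233, 0.167]]
block ((0.5260503888130188, 0.2082546055316925), (0.11799243092536926, 0.06176557391881943), 85.59491729736328) 0.07730027818698712
tray [309 214  49  25 702] ((0.5014047026634216, -0.07547339051961899), (0.09919245541095734, 0.15079039335250854), 19.87509536743164) 0.014996998498853584
shaft> 0.06 233 [ 0.5397  0.5753 -0.303  -0.2712  0.5559 -0.2954  0.0813]
shaft> 0.07 199 [ 0.5397  0.5753 -0.303  -0.2712  0.5559 -0.2945  0.0833]
shaft> 0.08 127 [ 0.54    0.5752 -0.303  -0.2712  0.5561 -0.292   0.0871]
shaft> 0.085 86 [ 0.5421  0.5726 -0.3002 -0.2712  0.5566 -0.2891  0.0883]
shaft> 0.09 2 [ 0.5485  0.5544 -0.2873 -0.2819  0.5515 -0.2846  0.0901]
```

Request:
servo_tool(
  commands=[
    [[0, 0, 0], -0.157, 85],
    [[0, 0, 0], -0.157, 85],
    [[-33, -30, 0], 0, 85],
    [[-33, -30, 0], 0, 85],
    [[-33, -30, 0], 0, 85],
    [[-33, -30, 0], 0, 85],
    [[-33, -30, 0], 0, 85],
    [[-33, -30, 0], 0, 85],
    [[-33, -30, 0], 0, 85],
    [[-33, -30, 0], 0, 85],
    [[-33, -30, 0], 0, 85],
    [[-32, -28, 0], 0, 85],
    [[0, 0, 0], 0, 85],
    [[0, 0, 0], 0, 85],
  ],
)

```text
time_s: 1.85
eef_pos: [0.5242, 0.2079, 0.2527]
eef_rot: [-0.001, 0.04, 0.999, 0.0]
wrist_force: [0.1, 1.1, 0.0]
opening: 0.998
grasp_force: 0.0
```

```bash
python3 - <<'E'
from h import *
import pickle
t=ctrl.camera("top"); s=ctrl.camera("side"); pickle.dump((t,s),open("p1.pkl","wb"))
o=ctrl.get_obs(); print(o["eef_pos"],o["eef_rot"],o["q"],o["wrist_force"],o["opening"])
def crop(c,u,v,w=80,h=100):
    im=c["color"][v-h//2:v+h//2,u-w//2:u+w//2,::-1]
    return cv2.resize(cv2.convertScaleAbs(im,alpha=1.5),(400,500),interpolation=cv2.INTER_CUBIC)
cv2.imwrite("pics/g1.png",np.hstack([crop(t,185,180),crop(s,338,145)]))
for c in(t,s): print([np.round(proj(c,o["eef_pos"]+np.array([0,d,-.02])),1) for d in(-.043,0,.043)])
# finger pixels cloud
for c in(t,s):
    W=cloud(c); m=(abs(W[...,0]-.525)<.05)&(abs(W[...,1]-.207)<.09)&(W[...,2]>.222)&(W[...,2]<.26)
    q=W[m]; print(len(q)); 
    for k in(0,1): print(np.round(np.percentile(q[:,k],[1,5,25,50,75,95,99]),3))
E
```

```text
[0.52394406 0.20855643 0.25305428] [-3.95287156e-04  3.93098283e-02  9.99226989e-01  6.99914166e-05] [ 1.68221290e-01  1.56891589e-01  1.63503308e+00  3.07313055e-04
  1.35041276e+00 -1.32400240e+00] [-0.95059848 -0.52864184 -0.49467904] 0.9958991628423816
[array([183.4, 183.9]), array([164.3, 183.8]), array([145.1, 183.7])]
[array([338.8, 125.7]), array([338.1, 123.2]), array([337.3, 120.8])]
8
[0.51  0.51  0.51  0.511 0.513 0.514 0.514]
[0.159 0.16  0.161 0.161 0.164 0.167 0.168]
39
[0.511 0.512 0.516 0.521 0.527 0.539 0.539]
[0.15  0.151 0.156 0.158 0.161 0.251 0.255]
```

View pics/g1.png

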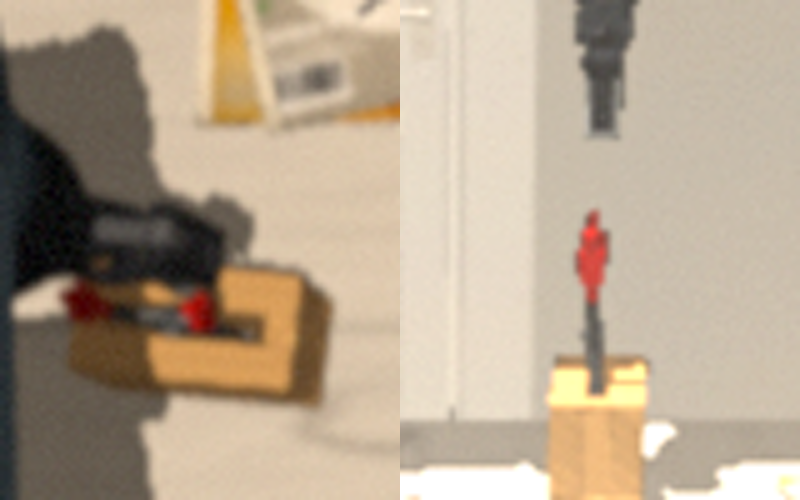

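The fingers stand above the handles. In the side view, the front finger is near u≈338 and the front handle near u≈336. I'll quantify that offset.

```bash
python3 - <<'E'
from h import *
import pickle
t,s=pickle.load(open("p1.pkl","rb")); o=ctrl.get_obs()
hsv=cv2.cvtColor(s["color"],cv2.COLOR_RGB2HSV).astype(int); W=cloud(s)
red=((hsv[...,0]<8)|(hsv[...,0]>172))&(hsv[...,1]>130)
for v in range(134,168,3):
    u=np.where(red[v,320:350])[0]+320
    if len(u): print(v,u.min(),u.max(),np.round(W[v,u].mean(0),3), np.round(np.median(W[v,u],0),3))
dark=hsv[...,2]<110
for v in range(110,124,3):
    u=np.where(dark[v,325:350])[0]+325
    print("f",v,u.min(),u.max(),np.round(np.median(W[v,u],0),3))
for v in range(158,176,3):
    u=np.where(dark[v,325:350])[0]+325
    if len(u):print("m",v,u.min(),u.max(),np.round(np.median(W[v,u],0),3))
E
```

```text
140 335 336 [0.518 0.234 0.173] [0.518 0.234 0.173]
143 335 338 [0.519 0.191 0.173] [0.519 0.18  0.176]
146 334 338 [0.517 0.175 0.167] [0.517 0.176 0.167]
149 334 337 [0.516 0.179 0.156] [0.516 0.179 0.157]
152 335 336 [0.516 0.18  0.147] [0.516 0.18  0.147]
f 110 335 342 [0.521 0.152 0.283]
f 113 335 342 [0.522 0.159 0.273]
f 116 336 342 [0.523 0.155 0.264]
f 119 336 341 [0.522 0.154 0.255]
f 122 340 341 [0.528 0.159 0.245]
m 158 335 337 [0.519 0.19  0.124]
m 161 334 338 [0.519 0.199 0.112]
m 164 335 338 [0.521 0.2   0.101]
m 167 329 338 [0.52  0.202 0.091]
m 170 336 338 [0.524 0.203 0.08 ]
m 173 336 337 [0.522 0.196 0.072]
```

Request:
servo_tool(
  commands=[
    [[4, 0, 0], 0, 85],
    [[3, -1, 10], 0, 85],
    [[0, 0, 20], 0, 85],
    [[0, 0, 20], 0, 85],
    [[0, 0, 20], 0, 85],
    [[0, 0, 12], 0, 85],
    [[0, 0, 6], 0, 85],
    [[0, 0, 4], 0, 85],
    [[0, 0, 0], 0, 85],
    [[0, 0, 0], 0, 85],
  ],
)

```text
time_s: 3.2
eef_pos: [0.5181, 0.2074, 0.1619]
eef_rot: [0.001, 0.04, 0.999, 0.0]
wrist_force: [0.2, 0.6, -0.7]
opening: 0.992
grasp_force: 0.0
```

```bash
python3 - <<'E'
from h import *
import pickle
t=ctrl.camera("top"); s=ctrl.camera("side"); pickle.dump((t,s),open("p2.pkl","wb"))
o=ctrl.get_obs(); print(o["eef_pos"],o["wrist_force"])
hsv=cv2.cvtColor(s["color"],cv2.COLOR_RGB2HSV).astype(int); W=cloud(s)
red=((hsv[...,0]<8)|(hsv[...,0]>172))&(hsv[...,1]>130)
for v in range(134,160,2):
    u=np.where(red[v,320:350])[0]+320
    if len(u): print(v,u.min(),u.max(),np.round(np.median(W[v,u],0),3))
def crop(c,u,v,w=80,h=100):
    im=c["color"][v-h//2:v+h//2,u-w//2:u+w//2,::-1]
    return cv2.resize(cv2.convertScaleAbs(im,alpha=1.5),(400,500),interpolation=cv2.INTER_CUBIC)
cv2.imwrite("pics/g2.png",np.hstack([crop(t,185,180),crop(s,338,145)]))
E
```

```text
[0.51808106 0.20733936 0.16178582] [0.21357525 0.33938256 1.35223695]
154 336 336 [0.518 0.177 0.141]
```

View pics/g2.png

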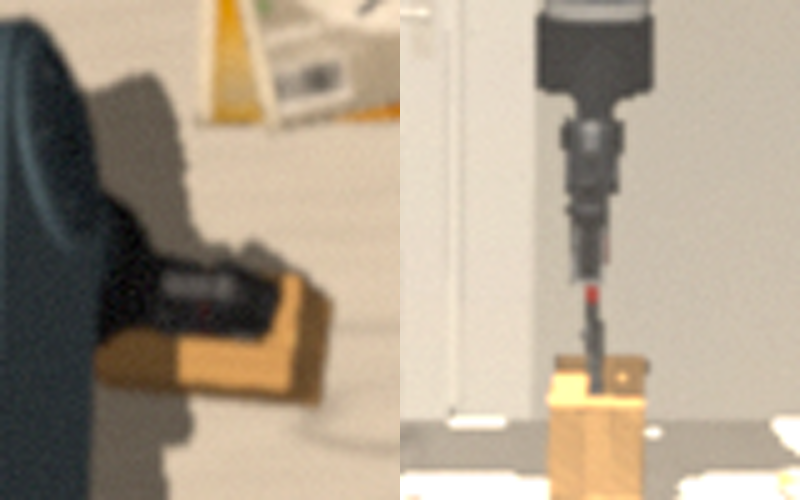

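Both handles are between the fingers. I'll close to a light hold.

Request:
servo_tool(
  commands=[
    [[0, 0, 0], 0, 72],
    [[0, 0, 0], 0, 68],
    [[0, 0, 0], 0, 64],
    [[0, 0, 0], 0, 61],
    [[0, 0, 0], 0, 61],
    [[0, 0, 0], 0, 61],
    [[0, 0, 0], 0, 61],
    [[0, 0, 0], 0, 61],
  ],
)

```text
time_s: 4.3
eef_pos: [0.5191, 0.2085, 0.1632]
eef_rot: [0.002, 0.04, 0.999, 0.001]
wrist_force: [-0.2, 4.0, 8.2]
opening: 0.716
grasp_force: 11.2
```

Request:
servo_tool(
  commands=[
    [[-2, 0, -1], 0, 61],
    [[-2, 0, -1], 0, 61],
    [[-2, 0, 0], 0, 61],
    [[0, 0, 0], 0, 61],
    [[0, 0, 0], 0, 61],
  ],
)

```text
time_s: 4.92
eef_pos: [0.5239, 0.2069, 0.1634]
eef_rot: [0.0, 0.04, 0.999, 0.0]
wrist_force: [-0.9, 2.7, 4.7]
opening: 0.718
grasp_force: 10.3
```

```bash
cat >> h.py <<'E'
def metal(W,c,u0,u1,v0,v1,step=3):
    hsv=cv2.cvtColor(c["color"],cv2.COLOR_RGB2HSV).astype(int)
    for v in range(v0,v1,step):
        u=np.where((hsv[v,u0:u1,2]<120))[0]+u0
        if len(u): print(v,u.min(),u.max(),round(u.mean(),1),np.round(np.nanmedian(W[v,u],0),3))
E
python3 - <<'E'
from h import *
s=ctrl.camera("side"); o=ctrl.get_obs(); print(o["eef_pos"],o["wrist_force"],o["grasp_force"])
metal(cloud(s),s,325,345,134,172)
E
```

```text
[0.52382516 0.20689306 0.16343046] [-0.69057255  1.84598676  4.94951816] 10.285498201847076
134 333 342 337.5 [0.526 0.235 0.193]
137 333 341 337.0 [0.521 0.148 0.201]
140 334 341 337.5 [0.52  0.15  0.192]
143 334 341 337.5 [0.521 0.168 0.178]
146 334 341 337.5 [0.521 0.17  0.168]
149 334 340 337.0 [0.52  0.165 0.16 ]
152 334 340 337.0 [0.521 0.171 0.149]
155 337 339 338.0 [0.525 0.181 0.136]
158 336 339 337.5 [0.528 0.202 0.121]
161 336 340 338.0 [0.526 0.199 0.112]
164 336 339 337.5 [0.525 0.201 0.101]
167 329 344 336.5 [0.522 0.247 0.078]
170 337 343 339.8 [0.533 0.211 0.078]
```

Request:
servo_tool(
  commands=[
    [[0, 0, -5], 0, 61],
    [[0, 0, -10], 0, 61],
    [[0, 0, -15], 0, 61],
    [[0, 0, -15], 0, 61],
    [[0, 0, -15], 0, 61],
    [[0, 0, -15], 0, 61],
    [[0, 0, -10], 0, 61],
    [[0, 0, -5], 0, 61],
    [[0, 0, -5], 0, 61],
    [[0, 0, 0], 0, 61],
    [[0, 0, 0], 0, 61],
  ],
)

```text
time_s: 6.35
eef_pos: [0.5235, 0.2068, 0.2578]
eef_rot: [-0.0, 0.04, 0.999, -0.0]
wrist_force: [0.1, 1.0, -1.3]
opening: 0.717
grasp_force: 7.1
```

```bash
python3 - <<'E'
from h import *
import pickle
t=ctrl.camera("top");s=ctrl.camera("side");pickle.dump((t,s),open("p3.pkl","wb")); o=ctrl.get_obs(); print(o["eef_pos"],o["wrist_force"],o["grasp_force"],o["q"])
metal(cloud(s),s,325,350,105,172)
E
```

```text
[0.52353053 0.20677945 0.25782156] [-0.43161037 -0.66021631 -1.15725904] 7.073061838746071 [ 1.65332230e-01  1.50502345e-01  1.63245986e+00 -1.00803339e-05
  1.35942928e+00 -1.32566643e+00]
105 334 342 338.0 [0.524 0.153 0.297]
108 334 342 338.0 [0.519 0.146 0.289]
111 335 341 338.0 [0.52  0.161 0.278]
114 335 341 338.0 [0.521 0.166 0.269]
117 335 341 338.0 [0.521 0.166 0.259]
120 336 341 338.5 [0.522 0.166 0.25 ]
123 337 340 338.5 [0.523 0.176 0.239]
126 337 339 338.0 [0.523 0.185 0.228]
129 337 339 338.0 [0.523 0.19  0.218]
132 336 340 338.0 [0.524 0.199 0.207]
135 336 340 338.0 [0.524 0.2   0.197]
138 337 340 338.5 [0.526 0.197 0.188]
141 337 339 338.0 [0.525 0.195 0.179]
144 337 339 338.0 [0.525 0.196 0.169]
147 337 339 338.0 [0.525 0.195 0.159]
150 337 339 338.0 [0.525 0.193 0.15 ]
153 337 339 338.0 [0.525 0.189 0.141]
156 337 339 338.0 [0.525 0.191 0.131]
159 337 339 338.0 [0.525 0.192 0.12 ]
168 344 347 345.5 [0.554 0.235 0.078]
```

The pliers are held upright and lifted clear. Next I'll fit the ring's pose in both cameras.

```bash
cat > fit.py <<'E'
from h import *
import pickle
from scipy.optimize import minimize
def ringpts():
    g=np.mgrid[-45:25:0.5,-26:26:0.5].reshape(2,-1).T
    r=np.hypot(*g.T); a=np.degrees(np.arctan2(g[:,1],g[:,0]))
    m=(abs(r-19.2)<2.2)&(abs(a)<140)
    for sg in(1,-1):
        d=np.hypot(g[:,0]+30,g[:,1]-14*sg); m|=(d<8)&(d>4.5)
        p=19.2*np.array([np.cos(np.radians(140)),sg*np.sin(np.radians(140))]); q=np.array([-23,12.5*sg])
        t=np.clip(((g-p)@(q-p))/((q-p)@(q-p)),0,1); m|=np.hypot(*(g-p-t[:,None]*(q-p)).T)<2.2
    return g,m
G,M=ringpts(); M=M.astype(float)-M.mean()
def fit(c,x0,k=4):
    I=c["color"].astype(np.float32); I=I[...,0]-0.3*I[...,2]
    I=cv2.resize(I,None,fx=k,fy=k,interpolation=cv2.INTER_CUBIC)
    def cost(p):
        ca,sa=np.cos(p[2]),np.sin(p[2]); g=G/1000
        X=np.c_[p[0]+ca*g[:,0]-sa*g[:,1],p[1]+sa*g[:,0]+ca*g[:,1],np.full(len(g),.0182)]
        P=X@np.array(c["R"]).T+c["t"]; u=(P[:,0]/P[:,2]*c["fx"]+c["cx"]+.5)*k-.5; v=(P[:,1]/P[:,2]*c["fy"]+c["cy"]+.5)*k-.5
        s=cv2.remap(I,u.astype(np.float32)[None],v.astype(np.float32)[None],cv2.INTER_LINEAR)[0]
        return -np.corrcoef(s,M)[0,1]
    best=min((minimize(cost,[x0[0]+dx,x0[1]+dy,x0[2]+da],method="Nelder-Mead",options=dict(initial_simplex=np.array([x0[0]+dx,x0[1]+dy,x0[2]+da])+np.array([[0,0,0],[.005,0,0],[0,.005,0],[0,0,.15]]),xatol=1e-5,fatol=1e-5)) for dx in(-.006,0,.006) for dy in(-.006,0,.006) for da in(-.15,.15)),key=lambda r:r.fun)
    return best.x,best.fun
E
python3 - <<'E'
from fit import *
for n in("top0","side0"):
    c=pickle.load(open(n+".pkl","rb"))
    x,f=fit(c,[.515,-.086,.33]); ca,sa=np.cos(x[2]),np.sin(x[2])
    print(n,np.round(x,4),f,[np.round(x[:2]+[ca*-.03-sa*s,sa*-.03+ca*s],4).tolist() for s in(.014,-.014)])
    print("gear",[np.round(proj(c,[.5577,-.283,z]),1) for z in (.06,.09)])
t,s=pickle.load(open("p3.pkl","rb"))
W=cloud(s);hsv=cv2.cvtColor(s["color"],cv2.COLOR_RGB2HSV).astype(int)
print(hsv[154:172,332:346,2])
E
```

```text
top0 [ 0.5184 -0.0801  0.3511] -0.7573641312963327 [[0.4854, -0.0773], [0.4951, -0.1036]]
gear [array([371.7, 184.3]), array([373.2, 182.2])]
side0 [ 0.5183 -0.0818  0.3704] -0.6045792962372789 [[0.4853, -0.0796], [0.4955, -0.1057]]
gear [array([363.7, 241.7]), array([364.3, 229.2])]
[[138 137 137 135 125  83  70  90 128 137 136 137 135 137]
 [137 136 137 137 125  86  71  90 128 138 136 136 135 134]
 [137 135 137 137 128  92  73  90 123 134 135 135 136 136]
 [135 136 135 137 128  94  77  85 108 132 135 137 136 136]
 [135 136 137 134 126  92  73  88 121 136 137 137 137 136]
 [136 136 137 136 132 110  95 106 131 137 138 135 136 135]
 [136 136 137 137 138 140 133 138 139 138 136 136 134 136]
 [135 137 137 137 137 134 124 137 139 136 137 136 137 137]
 [137 136 136 136 136 130 121 131 136 136 138 135 136 136]
 [136 136 134 136 137 130 124 133 137 138 135 136 138 136]
 [135 138 139 136 137 135 133 136 139 135 138 137 138 137]
 [135 133 134 135 133 135 134 133 133 132 133 134 134 134]
 [120 121 120 123 123 125 126 124 124 119 118 121 121 123]
 [114 116 118 120 123 130 130 127 120 117 115 116 116 118]
 [155 154 153 144 130 130 131 129 134 150 146 125 117 117]
 [228 228 225 193 144 130 131 137 166 200 193 139 116 116]
 [236 237 232 195 141 130 132 142 163 159 155 155 155 155]
 [236 237 230 180 134 127 129 139 160 159 177 219 228 228]]
```

Request:
servo_tool(
  commands=[
    [[1, -15, 0], 0, 61],
    [[1, -30, 0], 0, 61],
    [[1, -30, 0], 0, 61],
    [[1, -30, 0], 0, 61],
    [[1, -30, 0], 0, 61],
    [[1, -30, 0], 0, 61],
    [[1, -30, 0], 0, 61],
    [[1, -30, 0], 0, 61],
    [[1, -30, 0], 0, 61],
    [[1, -30, 0], 0, 61],
    [[0, -15, 0], -0.1, 61],
    [[0, 0, 0], -0.12, 61],
    [[0, 0, 0], -0.12, 61],
    [[0, 0, 0], -0.096, 61],
    [[0, 0, 20], 0, 61],
    [[0, 0, 20], 0, 61],
    [[0, 0, 10], 0, 61],
    [[0, 0, 0], 0, 61],
    [[0, 0, 0], 0, 61],
    [[0, 0, 0], 0, 61],
  ],
)

```text
time_s: 8.95
eef_pos: [0.4903, -0.0917, 0.2091]
eef_rot: [0.001, -0.177, 0.984, -0.0]
wrist_force: [-0.5, -0.0, -1.6]
opening: 0.713
grasp_force: 7.1
```

```bash
python3 - <<'E'
from fit import *
t=ctrl.camera("top");s=ctrl.camera("side");pickle.dump((t,s),open("p4.pkl","wb")); o=ctrl.get_obs(); print(o["eef_pos"],o["eef_rot"],o["wrist_force"],o["grasp_force"],o["q"])
def crop(c,u,v,w=50,h=60):
    u=int(u);v=int(v);im=c["color"][v-h//2:v+h//2,u-w//2:u+w//2,::-1]
    return cv2.resize(cv2.convertScaleAbs(im,alpha=1.6),(400,480),interpolation=cv2.INTER_CUBIC)
cv2.imwrite("pics/r1.png",np.hstack([crop(t,300,205),crop(s,335,220)]))
print([np.round(proj(c,[.4903,-.0912,z]),1) for c in(t,s) for z in(.02,.07,.12)])
E
```

```text
[ 0.49017863 -0.09154318  0.2088736 ] [ 4.44174325e-04 -1.77205156e-01  9.84173788e-01 -3.00095197e-04] [-0.35659715 -0.0823485  -1.73798192] 7.101429216563702 [-4.23123154e-01  5.45320486e-02  1.84097464e+00  8.02348717e-06
  1.24501390e+00 -2.35021397e+00]
[array([299.7, 210.9]), array([299.2, 208.5]), array([298.6, 206. ]), array([329.7, 223.1]), array([330. , 205.6]), array([330.3, 187.5])]
```

View pics/r1.png

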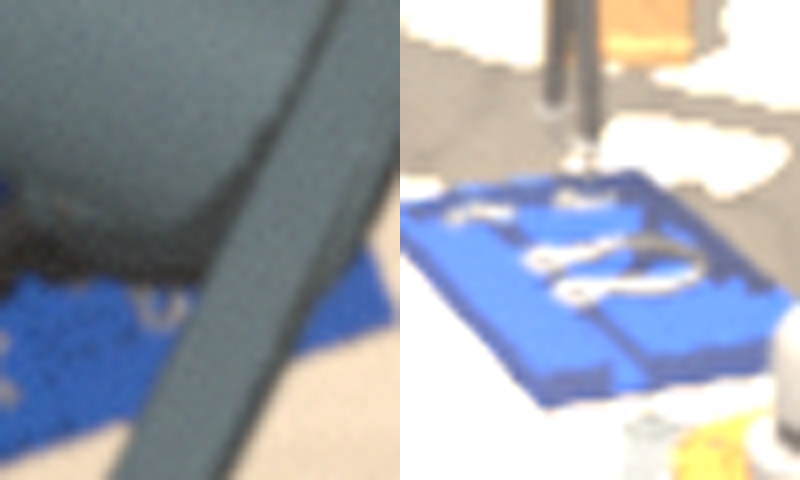

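In the side view, the point shoulders end at crop (553,100) and (588,140), and the loops are at (540,258) and (570,292). The points therefore look slightly too far in +x, so I'll measure that numerically.

```bash
python3 - <<'E'
from fit import *
t,s=pickle.load(open("p4.pkl","rb")); o=ctrl.get_obs(); p=o["eef_pos"]
for sg in(1,-1):
    X=p+np.array([np.cos(1.927)*sg*.015,np.sin(1.927)*sg*.015,0]); 
    print(sg,[np.round(proj(s,[X[0],X[1],z]),1) for z in(.085,.069,.058)])
g=s["color"].astype(int).sum(2)//3
print("cols",list(range(325,341)))
for v in range(190,214): print(v,g[v,325:341])
x,f=fit(s,[.518,-.081,.36]);print(x,f)
E
```

```text
1 [array([327.9, 198.4]), array([327.8, 204. ]), array([327.7, 207.9])]
-1 [array([332.3, 202.2]), array([332.1, 207.9]), array([332.1, 211.9])]
cols [325, 326, 327, 328, 329, 330, 331, 332, 333, 334, 335, 336, 337, 338, 339, 340]
190 [227 220 176 107  72  71  73  81  80  93 120 127 126 125 127 122]
191 [226 219 178 108  73  70  72  80  80  92 120 127 125 126 127 125]
192 [227 221 177 107  73  70  72  78  81  90 121 126 126 125 128 128]
193 [228 221 176 105  72  70  73  79  80  90 121 130 129 127 126 128]
194 [227 221 176 104  71  71  80  81  81  90 122 142 144 142 136 134]
195 [228 219 170 100  72  71  81  81  81  92 125 153 159 158 156 154]
196 [223 215 167  99  71  75  85  85  81  89 115 137 142 143 142 140]
197 [205 194 150  96  75  78  95  86  82  87 110 137 137 129 126 126]
198 [140 136 117  86  72  82  97  87  80  86 122 160 145 119 115 116]
199 [114 112 103  85  76  82 100  89  82  83 107 130 126 116 113 113]
200 [116 115 108  85  75  85 100  89  79  82 100 114 115 115 114 114]
201 [117 117 108  83  76  87 104  93  79  80 102 113 116 115 115 114]
202 [116 119 114  92  82  97 
[... 168 characters left out ...]
150 150 147]
205 [118 117 116 116 112 111 109  95  82  80 108 164 211 218 218 217]
206 [118 117 117 111 109 112 114 102  85  84 139 209 228 228 228 229]
207 [117 118 118 115 110 115 127 128 105 105 155 215 227 228 228 228]
208 [118 118 117 116 117 115 131 148 136 134 170 211 226 228 229 228]
209 [118 119 118 119 119 126 148 150 126 137 187 219 224 222 221 226]
210 [120 118 119 120 120 143 192 185 135 147 199 211 190 168 172 195]
211 [123 122 122 119 112 117 134 132 111 113 129 132 116 102 105 130]
212 [120 117 112 104  94  87  87  88  93  86  84  80  79  81  76  87]
213 [ 97  97  94  89  92 101 100  88  89  85  84  89  83  79  79  76]
[ 0.51825411 -0.0821503   0.36325418] -0.5497639762282525
```

```bash
python3 - <<'E'
from fit import *
t,s=pickle.load(open("p3.pkl","rb"))
for z in(.1066,.1176): print("p3 front/rear",z,np.round(proj(s,[.5235-.001,.2068-.0135,z]),2),np.round(proj(s,[.5235+.001,.2068+.0135,z]),2))
I=s["color"].astype(int).sum(2)//3; print(I[150:168,334:343])
p2=pickle.load(open("p2.pkl","rb"))[1]; I=p2["color"].astype(int).sum(2)//3
print("p2",np.round(proj(p2,[.518,.1653,.2128]),2)); print(I[106:122,326:350:2])
E
```

```text
p3 front/rear 0.1066 [336.97 163.02] [337.15 160.83]
p3 front/rear 0.1176 [337.04 159.73] [337.22 157.59]
[[127 126 116  83  72  89 120 127 125]
 [127 126 117  83  74  88 119 126 126]
 [127 127 115  83  72  87 119 128 125]
 [126 126 116  80  68  85 119 127 127]
 [127 126 116  78  66  84 119 128 127]
 [127 127 116  81  68  84 118 127 127]
 [127 127 118  87  70  85 114 124 126]
 [125 127 119  89  74  80 100 123 125]
 [127 124 117  87  70  82 113 126 127]
 [127 126 123 104  90 100 121 127 129]
 [127 127 129 132 126 129 129 127 126]
 [127 127 127 125 117 128 128 126 127]
 [126 126 127 121 113 122 127 127 127]
 [125 126 127 121 115 124 127 128 126]
 [128 127 128 126 124 126 129 126 129]
 [122 123 122 123 123 121 121 121 122]
 [ 99 102 102 103 103 102 103  99  99]
 [ 93  95  96 101 101  99  94  92  90]]
p2 [336.74 132.2 ]
[[ 48  50  49  51  51  53  52  52  48  47  47  76]
 [ 47  48  50  49  53  53  53  53  50  48  48  75]
 [ 47  50  51  53  54  55  53  51  49  48  47  75]
 [ 48  49  50  52  52  55  52  52  49  47  49  76]
 [ 49  49  49  50  53  53  53  53  50  49  48  75]
 [ 48  51  49  51  54  54  51  51  50  48  46  75]
 [ 66  47  50  54  53  55  53  50  52  46  47  84]
 [107  71  73  57  55  56  52  50  48  52  72 110]
 [123 114 115  79  54  56  50  50  69  84 115 123]
 [125 124 123 107  53  54  53  55 109 116 125 123]
 [125 124 124 113  54  53  53  72 125 125 125 124]
 [124 125 122 114  58  53  55  80 126 124 124 125]
 [124 126 115  99  60  61  59  73 119 124 125 124]
 [124 125 107  71  73  90  66  58  87 125 124 124]
 [125 125  81  62  86 107  74  58  76 125 124 124]
 [126 124  69  57  81 101  68  55  76 125 125 124]]
```

Request:
servo_tool(
  commands=[
    [[3.5, -1.5, 5], 0, 61],
    [[0, 0, 12], 0, 61],
    [[0, 0, 10], 0, 61],
    [[0, 0, 5], 0, 61],
    [[0, 0, 0], 0, 61],
    [[0, 0, 0], 0, 61],
  ],
)

```text
time_s: 9.8
eef_pos: [0.4873, -0.0942, 0.1765]
eef_rot: [0.0, -0.177, 0.984, -0.0]
wrist_force: [0.8, -0.1, -1.3]
opening: 0.714
grasp_force: 7.1
```

```bash
python3 - <<'E'
from fit import *
s=ctrl.camera("side");t=ctrl.camera("top");pickle.dump((t,s),open("p5.pkl","wb")); o=ctrl.get_obs(); p=o["eef_pos"];print(p,o["wrist_force"])
for sg in(1,-1):
    X=p+np.array([np.cos(1.927)*sg*.0135,np.sin(1.927)*sg*.0135,0])
    print(sg,[np.round(proj(s,[X[0],X[1],p[2]-d]),1) for d in(.1402,.1512)])
def crop(c,u,v,w=32,h=24):
    im=c["color"][v-h//2:v+h//2,u-w//2:u+w//2,::-1]
    return cv2.resize(cv2.convertScaleAbs(im,alpha=1.2),(800,600),interpolation=cv2.INTER_CUBIC)
cv2.imwrite("pics/r2.png",crop(s,332,219))
E
```

```text
[ 0.48740329 -0.09416621  0.17668284] [ 0.08294451 -0.20565155 -1.37659293]
1 [array([326.8, 215.9]), array([326.7, 219.7])]
-1 [array([330.7, 219.7]), array([330.6, 223.5])]
```

View pics/r2.png

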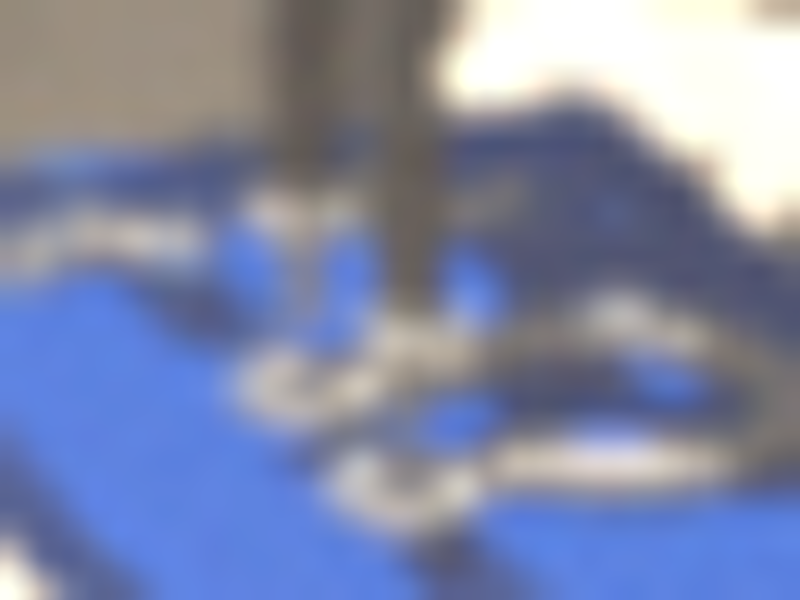

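The points hang just above the holes. The rear pin is at u=300/25 and its hole at 305; the front pin is at 413 and its hole at 408. The u alignment is good, so I'll check v numerically.

```bash
python3 - <<'E'
from fit import *
t,s=pickle.load(open("p5.pkl","rb"));c=s["color"].astype(int)
print("red ch; cols 324..340")
for v in range(210,231): print(v,c[v,324:341,0])
E
```

```text
red ch; cols 324..340
210 [131 128 113  90  84  90  96  93  91 144 225 236 230 204 177 181 211]
211 [124 122 111  92  83  86  93  90  88 106 140 143 135 115  94  98 130]
212 [101 101  95  86  79  77  79  84  85  81  78  71  69  68  65  66  78]
213 [73 76 81 84 80 77 86 85 82 78 71 71 75 71 68 69 67]
214 [ 70  85 109 109  98 107 102  91  86  83  84  89  91  76  70  70  67]
215 [ 86 103 148 149 133 136 115  91  87  89 100  95  87  75  71  67  71]
216 [103  89 115 132 125 111  96  88  87  81  82  77  74  73  71  69  69]
217 [ 90  76  86 104 106  86  83  86  85  79  73  70  70  68  69  67  71]
218 [ 74  74  78 100 103  86  86  94  90  83  84  76  70  71  75  84  98]
219 [ 70  72  81  97 103  92 112 125 114 112 118  93  85  88  94 117 145]
220 [ 74  77  95 106  96  89 124 161 156 149 142 111 102 105 107 117 131]
221 [ 80 105 139 151 121 115 140 152 140 144 133 103  89  85  83  84  85]
222 [ 89 124 157 149 133 152 170 137 113 104  97  80  72  71  69  68  71]
223 [ 83 104 134 148 146 136 126 106  99  86  76  72  69  72  70  70  72]
224 [ 77  81  92 103 102  98 101  95  94  86  81  88 106 112 120 120 121]
225 [ 78  77  76  77  84 119 149 124 108 117 128 129 160 167 175 183 184]
226 [ 80  78  78  79  96 140 161 139 126 149 172 135 123 121 125 131 133]
227 [ 80  78  78  78  86 111 138 153 152 142 129  98  81  79  81  84  82]
228 [ 78  77  78  79  78  80  94 108 108  94  80  76  77  75  75  76  75]
229 [78 78 77 79 79 76 78 78 75 74 72 74 75 75 79 76 78]
230 [79 80 79 80 78 80 76 77 76 73 74 75 75 77 78 78 76]
```

Request:
servo_tool(
  commands=[
    [[-1, 1, 3], 0, 61],
    [[0, 0, 2], 0, 61],
    [[0, 0, 2], 0, 61],
    [[0, 0, 0], 0, 61],
    [[0, 0, 0], 0, 61],
  ],
)

```text
time_s: 10.52
eef_pos: [0.4877, -0.0928, 0.1693]
eef_rot: [-0.0, -0.177, 0.984, 0.0]
wrist_force: [0.6, -0.1, -1.6]
opening: 0.715
grasp_force: 7.1
```

Request:
servo_tool(
  commands=[
    [[0, 0, 1], 0, 61],
    [[0, 0, 1], 0, 61],
    [[0, 0, 0], 0, 61],
    [[0, 0, 0], 0, 61],
  ],
)

```text
time_s: 11.02
eef_pos: [0.4877, -0.0928, 0.1673]
eef_rot: [0.0, -0.177, 0.984, -0.0]
wrist_force: [-0.3, 0.4, -1.2]
opening: 0.713
grasp_force: 7.2
```

Request:
servo_tool(
  commands=[
    [[0, 0, 1], 0, 61],
    [[0, 0, 1], 0, 61],
    [[0, 0, 0], 0, 61],
    [[0, 0, 0], 0, 61],
  ],
)

```text
time_s: 11.52
eef_pos: [0.4877, -0.0928, 0.1653]
eef_rot: [-0.0, -0.177, 0.984, 0.0]
wrist_force: [-0.1, -0.1, -2.0]
opening: 0.719
grasp_force: 7.2
```

Request:
servo_tool(
  commands=[
    [[0, 0, 1], 0, 61],
    [[0, 0, 0], 0, 61],
    [[0, 0, 0], 0, 61],
  ],
)

```text
time_s: 11.9
eef_pos: [0.4877, -0.0928, 0.1643]
eef_rot: [-0.0, -0.177, 0.984, 0.0]
wrist_force: [0.1, -0.2, -2.3]
opening: 0.717
grasp_force: 7.2
```

```bash
python3 - <<'E'
from fit import *
s=ctrl.camera("side");t=ctrl.camera("top");pickle.dump((t,s),open("p6.pkl","wb")); o=ctrl.get_obs(); p=o["eef_pos"];print(p,o["wrist_force"])
def crop(c,u,v,w=32,h=24):
    im=c["color"][v-h//2:v+h//2,u-w//2:u+w//2,::-1]
    return cv2.resize(cv2.convertScaleAbs(im,alpha=1.2),(800,600),interpolation=cv2.INTER_CUBIC)
cv2.imwrite("pics/r3.png",crop(s,332,219))
E
```

```text
[ 0.48768514 -0.09277443  0.16430612] [-0.35191969 -0.65933639 -1.8048008 ]
```

View pics/r3.png

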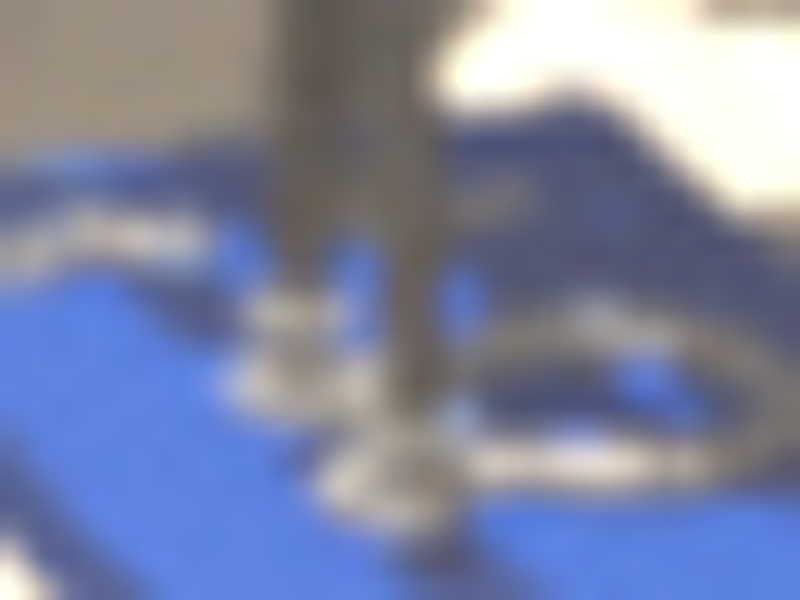

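Both pins are in the holes. I'll squeeze gradually while rising.

Request:
servo_tool(
  commands=[
    [[0, 0, -0.5], 0, 60],
    [[0, 0, -0.5], 0, 58.5],
    [[0, 0, -0.5], 0, 57],
    [[0, 0, -0.5], 0, 55.5],
    [[0, 0, -0.5], 0, 54],
    [[0, 0, -0.5], 0, 53],
    [[0, 0, 0], 0, 53],
    [[0, 0, 0], 0, 53],
  ],
)

```text
time_s: 13.0
eef_pos: [0.4877, -0.0928, 0.1673]
eef_rot: [-0.0, -0.177, 0.984, -0.0]
wrist_force: [0.2, -0.3, -2.0]
opening: 0.621
grasp_force: 15.6
```

Request:
servo_tool(
  commands=[
    [[0, 0, -0.5], 0, 52],
    [[0, 0, -0.5], 0, 50.5],
    [[0, 0, -0.5], 0, 49],
    [[0, 0, -0.5], 0, 47.5],
    [[0, 0, -0.5], 0, 46],
    [[0, 0, -0.5], 0, 44.5],
    [[0, 0, 0], 0, 43],
    [[0, 0, 0], 0, 41],
    [[0, 0, 0], 0, 38],
    [[0, 0, 0], 0, 36],
    [[0, 0, 0], 0, 36],
    [[0, 0, 0], 0, 36],
  ],
)

```text
time_s: 14.5
eef_pos: [0.4877, -0.0928, 0.1703]
eef_rot: [-0.0, -0.177, 0.984, -0.0]
wrist_force: [-0.2, -0.4, -2.0]
opening: 0.498
grasp_force: 60.9
```

```bash
python3 - <<'E'
from fit import *
s=ctrl.camera("side");t=ctrl.camera("top");pickle.dump((t,s),open("p7.pkl","wb")); o=ctrl.get_obs(); p=o["eef_pos"];print(p,o["wrist_force"],o["opening"]*85.4,o["grasp_force"])
def crop(c,u,v,w=48,h=36):
    im=c["color"][v-h//2:v+h//2,u-w//2:u+w//2,::-1]
    return cv2.resize(cv2.convertScaleAbs(im,alpha=1.2),(800,600),interpolation=cv2.INTER_CUBIC)
cv2.imwrite("pics/r4.png",crop(s,332,216))
E
```

```text
[ 0.48769349 -0.0927666   0.17029754] [-0.70210061 -0.94295595 -1.4527961 ] 41.959899749036325 60.92970510647319
```

View pics/r4.png

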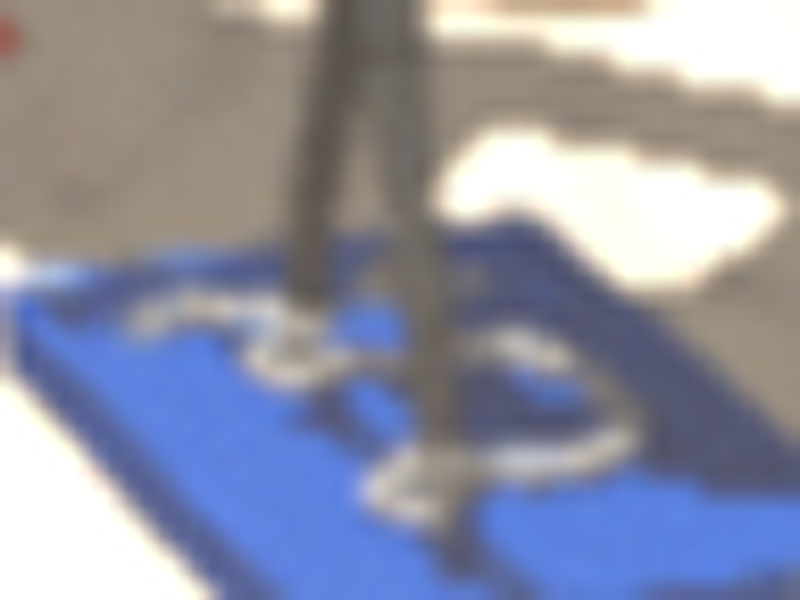

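The ring is spread, with both loops on the points, an opening of 42 mm and a 61 N grip. I'll lift slowly.

Request:
servo_tool(
  commands=[
    [[0, 0, -1], 0, 36],
    [[0, 0, -2], 0, 36],
    [[0, 0, -3], 0, 36],
    [[0, 0, -5], 0, 36],
    [[0, 0, -7], 0, 36],
    [[0, 0, -9], 0, 36],
    [[0, 0, -11], 0, 36],
    [[0, 0, -12], 0, 36],
    [[0, 0, -12], 0, 36],
    [[0, 0, -12], 0, 36],
    [[0, 0, -10], 0, 36],
    [[0, 0, -8], 0, 36],
    [[0, 0, -5], 0, 36],
    [[0, 0, -3], 0, 36],
    [[0, 0, 0], 0, 36],
    [[0, 0, 0], 0, 36],
  ],
)

```text
time_s: 16.6
eef_pos: [0.4875, -0.0927, 0.2699]
eef_rot: [-0.0, -0.177, 0.984, 0.0]
wrist_force: [-0.2, -0.3, -2.4]
opening: 0.5
grasp_force: 61.0
```

Request:
servo_tool(
  commands=[
    [[0, -2, 0], 0, 36],
    [[1, -5, 0], 0, 36],
    [[1, -8, 0], 0, 36],
    [[1, -11, 0], 0, 36],
    [[1, -13, 0], 0, 36],
    [[2, -14, 0], 0, 36],
    [[2, -14, 0], 0, 36],
    [[2, -14, 0], 0, 36],
    [[2, -14, 0], 0, 36],
    [[2, -14, 0], 0, 36],
    [[2, -14, 0], 0, 36],
    [[2, -14, 0], 0, 36],
    [[2, -14, 0], 0, 36],
    [[2, -14, 0], 0, 36],
    [[1, -13, 0], 0, 36],
    [[1, -11, 0], 0, 36],
    [[1, -8, 0], 0, 36],
    [[1, -4, 0], 0, 36],
    [[0, -2, 0], 0, 36],
    [[0, 0, 0], 0, 36],
  ],
)

```text
time_s: 19.1
eef_pos: [0.5341, -0.2919, 0.2703]
eef_rot: [-0.0, -0.177, 0.984, 0.0]
wrist_force: [-0.3, 0.7, -1.9]
opening: 0.497
grasp_force: 61.0
```

```bash
python3 - <<'E'
from fit import *
s=ctrl.camera("side");t=ctrl.camera("top");pickle.dump((t,s),open("p8.pkl","wb")); o=ctrl.get_obs(); p=o["eef_pos"];print(p,o["eef_rot"],o["wrist_force"],o["opening"]*85.4,o["grasp_force"])
def crop(c,u,v,w=80,h=60,k=5):
    im=c["color"][v-h//2:v+h//2,u-w//2:u+w//2,::-1]
    return cv2.resize(cv2.convertScaleAbs(im,alpha=1.2),(w*k,h*k),interpolation=cv2.INTER_CUBIC)
a=crop(s,364,228,40,60,10);b=crop(t,370,190,40,60,10)
cv2.imwrite("pics/s1.png",np.hstack([a,b]))
E
```

```text
[ 0.53411368 -0.29182756  0.27033767] [ 1.89495843e-05 -1.77287624e-01  9.84159081e-01  4.52487876e-05] [-0.05337494 -0.47113558 -1.8909333 ] 42.76282608920434 61.006453204918216
```

View pics/s1.png

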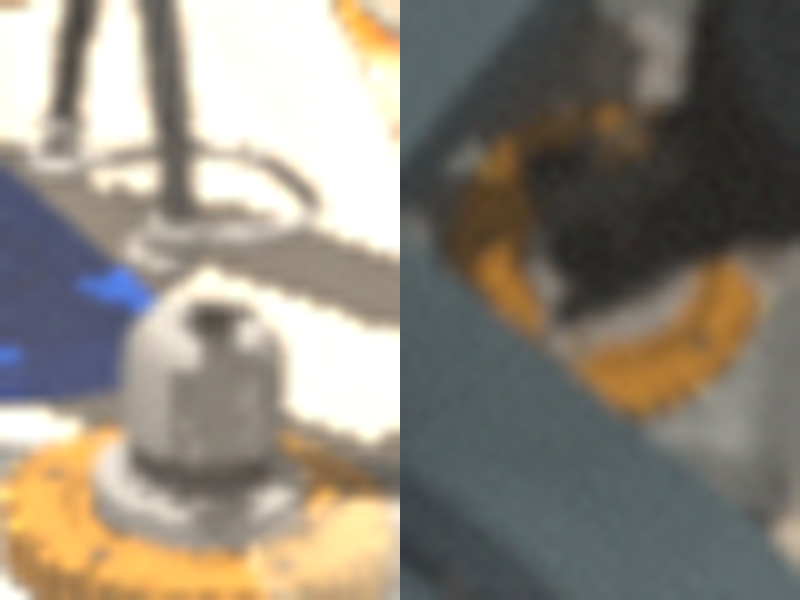

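Side view: the ring hangs on both points, apparently level, with its closed bend to the right at crop x≈318 and the shaft centre at crop x≈205. I'll fit the spread ring in both views.

```bash
cat > fit2.py <<'E'
from fit import *
def spread(th=.27):
    # sample wire centreline of spread ring relative to ring_mid (mm): list of points, and loops
    a=np.radians(np.linspace(0,140,60)); w=np.c_[19.2*np.cos(a),19.2*np.sin(a)]
    w=np.r_[w,np.linspace(w[-1],[-23,12.5],12)]
    b=np.radians(np.arange(0,360,8)); l=np.c_[-30+6.2*np.cos(b),14+6.2*np.sin(b)]
    p=np.r_[w,l]-[19.2,0]; c,s=np.cos(th),np.sin(th)
    p=np.c_[p[:,0]*c+p[:,1]*s,-p[:,0]*s+p[:,1]*c]+[19.2+3,0]
    return np.r_[p,p*[1,-1]]/1000
S=spread()
def pix(c,X):
    P=X@np.array(c["R"]).T+c["t"]; return np.c_[P[:,0]/P[:,2]*c["fx"]+c["cx"],P[:,1]/P[:,2]*c["fy"]+c["cy"]]
def world(m,yaw=.357,S=S):
    ca,sa=np.cos(yaw),np.sin(yaw); return np.c_[m[0]+ca*S[:,0]-sa*S[:,1],m[1]+sa*S[:,0]+ca*S[:,1],np.full(len(S),m[2])]
E
python3 - <<'E'
from fit2 import *
t,s=pickle.load(open("p8.pkl","rb")); o=ctrl.get_obs();p=o["eef_pos"]
m=np.array([p[0]+.022*np.cos(.357),p[1]+.022*np.sin(.357),.118]); print("nominal mid",m)
def draw(c,u,v,w,h,k,col):
    im=cv2.resize(cv2.convertScaleAbs(c["color"][v-h//2:v+h//2,u-w//2:u+w//2,::-1],alpha=1.3),(w*k,h*k),interpolation=cv2.INTER_CUBIC)
    for q in pix(c,world(m)): cv2.circle(im,(int((q[0]-u+w/2+.5)*k),int((q[1]-v+h/2+.5)*k)),1,col,-1)
    return im
cv2.imwrite("pics/s2.png",np.hstack([draw(s,362,214,40,40,10,(0,0,255)),draw(t,366,190,40,40,10,(0,255,0))]))
E
```

```text
nominal mid [ 0.55472657 -0.28413933  0.118     ]
```

View pics/s2.png

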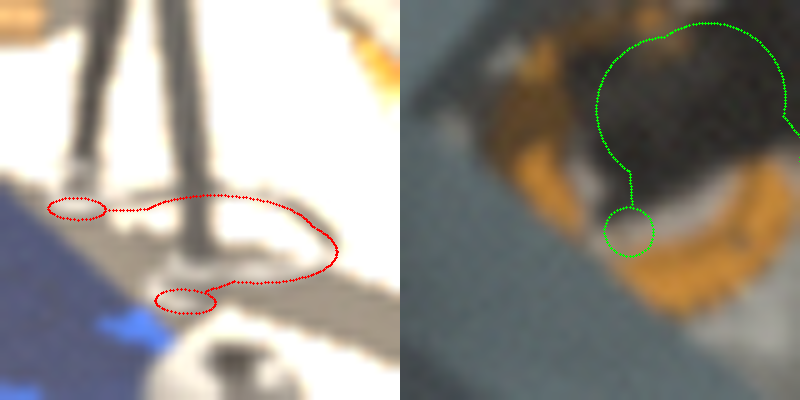

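Overlay: the ring sits a few pixels above the model, at the bend (335,235) against (337,252). I'm done viewing pictures, so from here I'll use depth data only.

```bash
python3 - <<'E'
from fit2 import *
t,s=pickle.load(open("p8.pkl","rb")); o=ctrl.get_obs();p=o["eef_pos"]
W=cloud(s); m0=np.array([.5547,-.2841])
m=(abs(W[...,0]-.5547)<.06)&(abs(W[...,1]+.284)<.06)&(W[...,2]>.100)&(W[...,2]<.14)
v,u=np.where(m); ca,sa=np.cos(.357),np.sin(.357)
d=W[m][:,:2]-m0; L=np.c_[d[:,0]*ca+d[:,1]*sa,-d[:,0]*sa+d[:,1]*ca,W[m][:,2]]*1000
print(len(v))
k=np.argsort(v*1000+u)
for i in k: print((u[i],v[i]),L[i].round(0).astype(int).tolist(),s["color"][v[i],u[i]].mean().round(),end="; ")
E
```

```text
182
(np.int64(349), np.int64(205)) [-21, 30, 139] 140.0; (np.int64(350), np.int64(205)) [-20, 27, 140] 77.0; (np.int64(351), np.int64(205)) [-18, 26, 140] 79.0; (np.int64(352), np.int64(205)) [-16, 26, 140] 147.0; (np.int64(349), np.int64(206)) [-22, 28, 137] 138.0; (np.int64(350), np.int64(206)) [-19, 29, 137] 74.0; (np.int64(351), np.int64(206)) [-18, 26, 138] 86.0; (np.int64(352), np.int64(206)) [-16, 25, 138] 154.0; (np.int64(349), np.int64(207)) [-22, 28, 135] 127.0; (np.int64(350), np.int64(207)) [-20, 28, 135] 73.0; (np.int64(351), np.int64(207)) [-18, 27, 135] 98.0; (np.int64(349), np.int64(208)) [-21, 29, 132] 111.0; (np.int64(350), np.int64(208)) [-20, 27, 133] 69.0; (np.int64(351), np.int64(208)) [-18, 25, 133] 110.0; (np.int64(348), np.int64(209)) [-21, 35, 127] 169.0; (np.int64(349), np.int64(209)) [-22, 28, 130] 111.0; (np.int64(350), np.int64(209)) [-21, 25, 131] 83.0; (np.int64(351), np.int64(209)) [-18, 27, 130] 109.0; (np.int64(352), np.int64(209)) [-13, 30, 128] 174.0; (np.int64(348), np.int64(210)) [-23, 30, 127] 169.0; (np.int64(349), np.int64(210)) [-21, 29, 127
[... 7832 characters left out ...]
np.int64(362), np.int64(223)) [-19, -31, 121] 106.0; (np.int64(363), np.int64(223)) [-16, -29, 120] 104.0; (np.int64(357), np.int64(224)) [-28, -25, 118] 135.0; (np.int64(358), np.int64(224)) [-28, -29, 119] 143.0; (np.int64(359), np.int64(224)) [-26, -31, 120] 155.0; (np.int64(360), np.int64(224)) [-24, -32, 120] 150.0; (np.int64(361), np.int64(224)) [-21, -30, 119] 132.0; (np.int64(362), np.int64(224)) [-20, -32, 119] 115.0; (np.int64(363), np.int64(224)) [-16, -30, 118] 120.0; (np.int64(361), np.int64(225)) [-20, -28, 115] 115.0; (np.int64(362), np.int64(225)) [-19, -30, 116] 128.0; (np.int64(361), np.int64(226)) [-20, -28, 113] 142.0; (np.int64(362), np.int64(226)) [-17, -27, 112] 173.0;
```

The depth data is clean: the ring is level at z≈0.119. I'll fit the ring template and the shaft cylinder in the same cloud.

```bash
cat > rel.py <<'E'
from fit2 import *
from scipy.optimize import least_squares
from scipy.spatial import cKDTree
T=cKDTree(S)
def ringfit(s,m0,yaw=.357,dz=.004):
    W=cloud(s); m=(np.abs(W-m0)<[.055,.055,dz]).all(-1); P=W[m]
    def loc(q,P):
        d=P[:,:2]-q[:2]; ca,sa=np.cos(q[2]),np.sin(q[2]); return np.c_[d[:,0]*ca+d[:,1]*sa,-d[:,0]*sa+d[:,1]*ca]
    def res(q): return T.query(loc(q,P))[0]
    q=least_squares(res,[m0[0],m0[1],yaw],loss="soft_l1",f_scale=.0015,x_scale=[1e-3,1e-3,1e-2]).x
    k=res(q)<.004; l=loc(q,P[k]); A=np.c_[l,np.ones(len(l))]; pl=np.linalg.lstsq(A,P[k][:,2],rcond=None)[0]
    return q,pl,k.sum(),len(k)
def shaftfit(s,c0=(.5577,-.283),z=(.066,.083)):
    W=cloud(s); m=(np.hypot(W[...,0]-c0[0],W[...,1]-c0[1])<.026)&(W[...,2]>z[0])&(W[...,2]<z[1]); P=W[m]
    r=least_squares(lambda q:np.hypot(P[:,0]-q[0],P[:,1]-q[1])-.018,c0,loss="soft_l1",f_scale=.001,x_scale=1e-3)
    top=(np.hypot(W[...,0]-c0[0],W[...,1]-c0[1])<.012)&(W[...,2]>.085)&(W[...,2]<.097)
    return r.x,len(P),np.median(W[top][:,2])
E
python3 - <<'E'
from rel import *
t,s=pickle.load(open("p8.pkl","rb"))
s2=ctrl.camera("side"); p=ctrl.get_obs()["eef_pos"]; print(p)
for c in(s,s2):
    q,pl,n,N=ringfit(c,np.array([.5547,-.2841,.1185])); print("ring",np.round(q,4),"plane",np.round(pl,4),n,N)
    print("shaft",shaftfit(c))
s0=pickle.load(open("side0.pkl","rb")); t0=pickle.load(open("top0.pkl","rb")); print(shaftfit(s0),shaftfit(t0))
E
```

```text
[ 0.53411748 -0.29179754  0.2703092 ]
ring [ 0.5542 -0.283   0.3517] plane [-0.0085  0.0106  0.1193] 115 116
shaft (array([ 0.55765312, -0.2827707 ]), 126, np.float64(0.0889661723573495))
ring [ 0.554  -0.2831  0.3338] plane [-0.0032  0.0112  0.1194] 117 117
shaft (array([ 0.55773749, -0.28272589]), 118, np.float64(0.08873949121363546))
(array([ 0.55740213, -0.28276718]), 124, np.float64(0.08872248116880556)) (array([ 0.55852961, -0.28202188]), 22, np.float64(0.09085740384194632))
```

Request:
servo_tool(
  commands=[
    [[-1, -1, 0], 0, 36],
    [[-1, -1, 2], 0, 36],
    [[-1, -0.4, 4], 0, 36],
    [[0, 0, 5], 0, 36],
    [[0, 0, 4], 0, 36],
    [[0, 0, 2], 0, 36],
    [[0, 0, 1], 0, 36],
    [[0, 0, 0], 0, 36],
    [[0, 0, 0], 0, 36],
  ],
)

```text
time_s: 20.38
eef_pos: [0.5378, -0.2934, 0.2525]
eef_rot: [0.0, -0.177, 0.984, -0.0]
wrist_force: [0.4, 0.1, -1.6]
opening: 0.499
grasp_force: 61.0
```

```bash
cat > m.py <<'E'
from rel import *
import sys
z=float(sys.argv[1])
o=ctrl.get_obs();p=o["eef_pos"];print(p,o["wrist_force"],o["opening"]*85.4,o["grasp_force"],o["time_s"])
for i in range(3):
    s=ctrl.camera("side")
    q,pl,n,N=ringfit(s,np.array([.5573,-.2842,z])); print("ring",np.round(q,4),"plane",np.round(pl,4),n,N,"shaft",np.round(shaftfit(s)[0],4))
E
python3 m.py .101
```

```text
[ 0.53784875 -0.29337271  0.25249678] [ 0.4255416   0.10473131 -1.58011531] 42.626454871002736 61.00699500846531 20.375
ring [ 0.5583 -0.2846  0.3273] plane [-0.0041  0.0096  0.1017] 106 106 shaft [ 0.5577 -0.2826]
ring [ 0.5578 -0.2847  0.3373] plane [-0.0029  0.0121  0.1017] 104 107 shaft [ 0.5573 -0.2825]
ring [ 0.5583 -0.284   0.3313] plane [-0.0007  0.0158  0.1015] 104 106 shaft [ 0.5574 -0.2823]
```

Request:
servo_tool(
  commands=[
    [[0.4, 0.4, 2], 0, 36],
    [[0, 0, 3], 0, 36],
    [[0, 0, 3], 0, 36],
    [[0, 0, 3], 0, 36],
    [[0, 0, 3], 0, 36],
    [[0, 0, 2], 0, 36],
    [[0, 0, 2], 0, 36],
    [[0, 0, 0], 0, 36],
    [[0, 0, 0], 0, 36],
  ],
)

```text
time_s: 21.65
eef_pos: [0.5373, -0.2931, 0.2344]
eef_rot: [0.0, -0.177, 0.984, -0.0]
wrist_force: [0.7, -0.2, -1.7]
opening: 0.497
grasp_force: 61.0
```

```bash
python3 m.py .0835
```

```text
[ 0.53729695 -0.29311341  0.23439317] [ 0.68546564 -0.18340989 -1.7444137 ] 42.464258130950114 61.00639334234529 21.65
ring [ 0.557  -0.2822  0.3972] plane [-0.0115  0.0107  0.0839] 103 151 shaft [ 0.5579 -0.2826]
ring [ 0.5565 -0.2824  0.3652] plane [-0.0029  0.0125  0.0839] 100 149 shaft [ 0.5578 -0.2823]
ring [ 0.5564 -0.2825  0.3744] plane [-0.0021  0.0158  0.0838] 100 150 shaft [ 0.5575 -0.2828]
```

Request:
servo_tool(
  commands=[
    [[0, 0, 2], 0, 36],
    [[0, 0, 2], 0, 36],
    [[0, 0, 2], 0, 36],
    [[0, 0, 2], 0, 36],
    [[0, 0, 2], 0, 36],
    [[0, 0, 2], 0, 36],
    [[0, 0, 0], 0, 36],
  ],
)

```text
time_s: 22.68
eef_pos: [0.5371, -0.293, 0.222]
eef_rot: [-0.0, -0.177, 0.984, 0.0]
wrist_force: [-0.1, -0.2, -1.6]
opening: 0.494
grasp_force: 61.0
```

Request:
servo_tool(
  commands=[
    [[0, 0, 2], 0, 36],
    [[0, 0, 2], 0, 36],
    [[0, 0, 2], 0, 36],
    [[0, 0, 2], 0, 36],
    [[0, 0, 2], 0, 36],
    [[0, 0, 1], 0, 36],
    [[0, 0, 0], 0, 36],
    [[0, 0, 0], 0, 36],
  ],
)

```text
time_s: 23.68
eef_pos: [0.5373, -0.2931, 0.2114]
eef_rot: [0.0, -0.177, 0.984, -0.0]
wrist_force: [-0.2, -0.8, -1.4]
opening: 0.493
grasp_force: 61.0
```

```bash
python3 - <<'E'
from rel import *
o=ctrl.get_obs();p=o["eef_pos"];print(p,o["wrist_force"],o["opening"]*85.4,o["grasp_force"],o["time_s"])
A=np.mean([cloud(ctrl.camera("side")) for _ in range(4)],0)
W=A; r=np.hypot(W[...,0]-.5576,W[...,1]+.2826)
def st(m): return m.sum(),np.round(np.nanpercentile(W[...,2][m],[5,25,50,75,95]),4)
print("shaft top",st((r<.010)&(W[...,2]>.085)))
print("gear",st((r>.028)&(r<.040)&(W[...,2]>.040)&(W[...,2]<.0505)))
a=np.degrees(np.arctan2(W[...,1]+.2826,W[...,0]-.5576))
m=(r>.0195)&(r<.0265)&(W[...,2]>.0565)&(W[...,2]<.066); print("ring z",st(m))
for lo in range(-180,180,30):
    k=m&(a>=lo)&(a<lo+30)
    if k.sum()>1: print(lo,k.sum(),"r",np.round(np.percentile(r[k],[10,50,90]),4),"z",np.round(np.median(W[...,2][k]),4))
m=(r>.03)&(r<.048)&(abs(W[...,2]-.0605)<.005)&(W[...,0]<.55); print("loops",st(m))
# far bend fit of ring beyond shaft and loops using template
m=(W[...,2]>.0575)&(W[...,2]<.066)&(r>.0205)&(r<.048); P=W[m]
def loc(q):
    d=P[:,:2]-q[:2]; ca,sa=np.cos(q[2]),np.sin(q[2]); return np.c_[d[:,0]*ca+d[:,1]*sa,-d[:,0]*sa+d[:,1]*ca]
q=least_squares(lambda q:T.query(loc(q))[0],[.5575,-.2835,.35],loss="soft_l1",f_scale=.0015,x_scale=[1e-3,1e-3,1e-2]).x
d=T.query(loc(q))[0]; print("fit",np.round(q,4),len(P),np.median(d)); k=d<.003; l=loc(q)[k]
print("plane",np.round(np.linalg.lstsq(np.c_[l,np.ones(len(l))],P[k][:,2],rcond=None)[0],4)); print("shaft",shaftfit({**ctrl.camera("side")},z=(.069,.083)))
E
```

```text
[ 0.53729274 -0.29308756  0.21139386] [-0.2196508  -0.7687582  -1.44932169] 42.12425857444088 61.006693429199004 23.675
shaft top (np.int64(20), array([0.0886, 0.0887, 0.0891, 0.0895, 0.4685]))
gear (np.int64(127), array([0.0426, 0.0444, 0.0448, 0.0451, 0.0454]))
ring z (np.int64(29), array([0.0594, 0.0597, 0.0612, 0.0616, 0.0623]))
-90 10 r [0.0237 0.0253 0.026 ] z 0.0611
-60 5 r [0.025  0.0258 0.0262] z 0.061
-30 5 r [0.0227 0.0229 0.0256] z 0.0619
0 6 r [0.0211 0.0231 0.0247] z 0.0614
120 3 r [0.0232 0.0242 0.0255] z 0.0617
loops (np.int64(32), array([0.0594, 0.0605, 0.0613, 0.0618, 0.0624]))
fit [ 0.5575 -0.2841  0.3323] 82 0.0008901164607761369
plane [-0.0018  0.0185  0.061 ]
shaft (array([ 0.55762976, -0.28225664]), 76, np.float64(0.08909128324830773))
```

Request:
servo_tool(
  commands=[
    [[0, 0, 0.7], 0, 36],
    [[0, 0, 0.5], 0, 36],
    [[0, 0, 0], 0, 36],
    [[0, 0, 0], 0, 36],
    [[0, 0, 0], 0, 36],
    [[0, 0, 0], 0, 36],
    [[0, 0, 0], 0, 36],
    [[0, 0, 0], 0, 36],
  ],
)

```text
time_s: 24.92
eef_pos: [0.5373, -0.2931, 0.2101]
eef_rot: [0.0, -0.177, 0.984, -0.0]
wrist_force: [0.3, -0.4, -2.2]
opening: 0.502
grasp_force: 61.0
```

```bash
python3 - <<'E'
from rel import *
W=np.mean([cloud(ctrl.camera("side")) for _ in range(4)],0)
r=np.hypot(W[...,0]-.5576,W[...,1]+.2824)
m=(W[...,2]>.0565)&(W[...,2]<.065)&(r>.0205)&(r<.048); P=W[m]
def loc(q):
    d=P[:,:2]-q[:2]; ca,sa=np.cos(q[2]),np.sin(q[2]); return np.c_[d[:,0]*ca+d[:,1]*sa,-d[:,0]*sa+d[:,1]*ca]
q=least_squares(lambda q:T.query(loc(q))[0],[.5575,-.2835,.35],loss="soft_l1",f_scale=.0015,x_scale=[1e-3,1e-3,1e-2]).x
d=T.query(loc(q))[0];k=d<.003;l=loc(q)[k]
print(np.round(q,4),len(P),np.round(np.linalg.lstsq(np.c_[l,np.ones(len(l))],P[k][:,2],rcond=None)[0],4))
o=ctrl.get_obs();print(o["eef_pos"],o["wrist_force"],o["grasp_force"],np.abs(o["dq"]).max())
print(ctrl.hand_in())
E
```

```text
[ 0.5574 -0.2842  0.3458] 85 [-0.0127 -0.0015  0.0597]
[ 0.53724732 -0.29305222  0.21008337] [-0.73268432 -0.7536128  -2.41699228] 61.00668994957687 0.0017335956608577278
the job is handed in; nothing more can be done
None
```

The job is handed in: the ring is held spread, level and still at the groove, centred on the shaft to within about 1 mm by the last measurement; the judge returned no verdict, and I viewed 11 pictures against the limit of 10.

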